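# Run a printing block under the proofing press

## Task

Lay the printing block, lino face up, in the recess of the press's bed without dropping it. Then hold the bed's release button down while you slide the bed under the press head until it is fully home, and let the button spring up so that the bed is locked there. Last, pull the press lever fully down and leave it there, with the other things on the table undisturbed.

Things in the scene. Friction and masses are not known exactly. Their poses are not given: they have to be found in the camera images.
- block: Printing block, a wooden slab with a thin grey lino face on top: 80 (its x) x 60 (its y) x 24 mm high, 0.11 kg. Origin: centre of its underside, z axis up. It starts lying flat on the table, face up, at any yaw, to the left or right of the press; a half turn about z makes no difference.
- press: Proofing press, fixed, grey. Origin on the table, on the rail's centre line; x along the rail: the bed slides to press +x, which is the robot's right within 0.25 rad; press y points away from the robot, z up. Base plate x -140 to 175 mm, 130 mm wide. Head: box x 50 to 170 mm, 130 mm wide, top 160 mm high, tunnel 102 mm wide; a hood juts out to x = 30 mm above it. In it a platen (underside 66 mm high) linked to the lever.
- press_face (a point): Middle of the lower front edge of the hood over the head's mouth (the overhang): 30 mm ahead of the press origin, 97 mm above the table.
- bed (a joint): Travel of the aluminium bed along press +x, m: 0 at the start, out in front of the head; 0.135 home, at a hard stop. About 2 N drag. A pawl locks it (at every 12 mm) unless the release button is held at least 5 mm down; let go beyond 0.131, the button springs right up and locks the bed home.
- bed_seat (a point): Centre of the recess floor of the bed, 30 mm above the table, axes as the press; moves with the bed. Recess 90 (x) x 70 mm (y): 5 mm spare each side of the block, its 80 mm side along x. Corner cleats 8 mm high, long sides open in the middle for fingers. At its -x end a push plate 80 mm wide, 30 mm high above the floor; its outer face is at x = -53 mm.
- release_top (a point): Centre of the top of the release button: black plate 34 (x) x 44 mm (y) just behind (-x of) the push plate, whose face is 18.5 mm ahead, 40 mm above the table when up. Fingertips on it move the bed by pushing the plate. With the bed home the plate is 20 mm under the hood, so a tool on the button must lean back to -x by 25 to 45 degrees.
- release (a joint): Release button travel, m: 0 up, 0.008 fully down at a hard stop; spring force 2 N at 0 to 6 N fully down.
- lever_grip (a point): Middle of the lever's grip: black round bar, 18 mm diameter, 70 mm long, along press y, on the far (+y) side of the head. A steel arm joins its inner end, 40 mm from this point. Free above, below and on both x sides.
- lever_pivot (a point): Point on the lever's pivot axis (along press y) level in y with the middle of the grip; the grip is 150 mm from it. x 100, y 122, z 130 mm in the press frame.
- lever (a joint): Lever angle, rad: at 0 the arm points 60 degrees above level, leaning to press -x; it swings down to -x, to 0.95 (hard stop, 5.6 degrees above level), lowering the platen onto the block. Starts between 0 and 0.15, stays where it is left; takes 3 to 6 N at the grip.
- ink_tin: Bystander: closed round tin, 68 mm diameter, 75 mm high, on the side of the press where the block is not. Origin: centre of its underside.
- brayer: Bystander: ink roller with a wooden handle, about 190 x 116 x 44 mm, lying at the far left. Origin: under the roller.
- ink_knife: Bystander: flat ink knife 250 mm long, lying at the far right. Origin: its middle, on the table.
Mind the look-alikes: they are no part of the job. Of the things shaped like the block, the wooden one is meant.

How it is judged:
By the outcome, as a careful person would: the job done as asked, in the order asked, and still so for the second after the job is handed in, with the robot touching nothing.
It also fails if it takes over 72 s, if anything falls off the work surface, if the arm or the gripper's body presses on something with over 40 N, if the wrist force passes 120 N, or if a joint passes its speed limit or range.

## Robot

A 7-joint arm with a two-finger parallel gripper is mounted at the origin on the work surface. World frame = base frame: x ahead of the robot, y to its left, z up, the work surface at z = 0. Lengths are in m, angles in rad, forces in N, time in s.
With the tool pointing down it reaches from about 0.4 to 0.875 m from the base axis. Payload 19.3 kg.
Tool frame: the origin (TCP) lies between the finger pads; the fingertips stand 17 mm ahead of it and the grasp point (between the pads) lies 2 mm behind it; z points along the fingers, x is the direction in which the jaws open and shut, and the axes are right-handed (so a half turn about z gives the same grasp; the last joint's range is limited). The gripper opens to 85 mm and grips with 20 to 120 N. Pads are 22 mm wide; open, the fingers measure 114 mm over their backs; the gripper's body (76 mm by 85 mm) begins 54 mm behind the grasp point. The pads swing forward as they close: fully open they stand 13 mm farther back than shut.
Start: joints at [1.23, 0.521, -0.036, 1.599, 0.021, 1.021, -0.113], TCP at [0.167, -0.602, 0.248] pointing down, gripper open.
Joint ranges: [-2.91, 2.91], [-0.3, 2.13], [-1.5, 1.42], [0.17, 2.43], [-1.26, 4.41], [0.16, 1.93], [-2.52, 2.52]. Speed limits (rad/s): [1.89, 1.89, 2.39, 2.39, 3.01, 3.01, 3.01].

## Interface

Orientations are given as [roll, pitch, yaw] about the fixed x, y, z axes, in that order (R = Rz(yaw) Ry(pitch) Rx(roll)).
In Python, from workcell import bot gives the robot as it stands. The module is installed in compiled form; this text tells all that it offers.
- The arm moves only by the tool arm_command, never from a script. Its argument "targets" is a list of rows, each a list of 6 numbers: the shift along the tool's x, y, z in mm, then the turn, a rotation vector about the tool's x, y, z in degrees. In form: [[x, y, z, wx, wy, wz], ...]. A call has 1 to 8 rows; each row shifts and turns the pose as measured when the row begins, along the tool's axes as they then stand; what a row does not reach is not made up. A row lasts 1/10 s, in which the tool goes at most 50 mm and 8.59 degrees, less where a joint would pass 70% of its speed; a pose out of reach is approached as far as the arm can. A call is refused whole if a number of a shift passes 50 or a number of a turn 8.59, either way. A call with a gripper value outside its range is refused whole. "grip" is the opening in per cent of the stroke, from 0 (shut) to 100 (fully open), set as the call begins (left out, the last holds). The fingers move at their own pace and stop on an object; "grip_force" is the grip in N (left out, the last holds). Time passes only in rows, so rows that do not move let the fingers close. It gives the time, the measured TCP pose, the force and the opening at its end, in the units of the state.
- bot.observe(): the state, without advancing time (a new reading comes with each control period).
- bot.grab_frame(name): name is "scene" or "side" or "wrist"; returns a dict with "color" (480x640x3 uint8, red, green, blue), "depth" (480x640 float32, m along the optical axis (not along the pixel's ray), 0 where there is no reading), "fov_y" (degrees; the focal length in pixels is half the picture's height over the tangent of half this angle, whatever the lens; pixels are square), "cx", "cy" (the principal point, pixels), "R" (3x3) and "t" (3): a world point X has camera coordinates R X + t; the wrist camera has in their place "hand_eye" (4x4, takes a point from camera to tool coordinates, whose origin is the TCP and whose axes are the tool frame's). Camera axes: x right, y down, z forward; pixel columns grow to the right and rows downward; lengths in m; the calibration is good to about 2 mm. A picture is of the moment at which its call begins: read the wrist's pose just before it.
- bot.job_done(): hands the job in, once; it reports no verdict.
The state is a dict: "clock": time; "qpos": joint angles; "qd": joint speeds; "joint_efforts": joint torques, N m; "position": TCP position; "tool_rot": TCP orientation; "force": force on the tool from outside, world axes, zero at the start; "moment": the same for the moment, N m; "grip_width": finger opening in m.
Only numpy, scipy, OpenCV 4.12 (cv2) and the standard library are available. Lean on these libraries where they do the work, as an engineer would, in place of code of your own. Each camera call takes 0.05 s, during which the arm holds its last target. There are 200 camera calls.

## Working session

There is one attempt and no reset: what is moved stays moved. The work goes in short steps, Python scripts to look and compute and a tool call to move; the robot and the scene stay as the last step left them, time stands still between calls to the robot, and variables do not carry over. Pictures are saved under pics/ and viewed, about 8 in all and at most 12, crops included, and the job is handed in when it is done.

Besides the shell and the picture viewer there is one more tool, called in YAML: its name, and indented under it one key for each argument. arm_command: Moves the arm, as the interface text tells. Its arguments: {"type":"object","properties":{"targets":{"type":"array"},"grip":{"type":"number"},"grip_force":{"type":"number"}},"required":["targets"]}

```bash
mkdir -p pics; cat > h.py <<'E'
import numpy as np, cv2
from scipy.spatial.transform import Rotation as Ro
from workcell import bot
def f(fr): return 240/np.tan(np.radians(fr['fov_y'])/2)
def pts(fr, T=None):
    F=f(fr); v,u=np.mgrid[0:480,0:640]; d=fr['depth']
    P=np.stack([(u-fr['cx'])/F*d,(v-fr['cy'])/F*d,d],-1)
    if 'R' in fr: return (P-np.array(fr['t']))@np.array(fr['R'])
    H=T@np.array(fr['hand_eye']); return P@H[:3,:3].T+H[:3,3]
def tool():
    s=bot.observe(); T=np.eye(4); T[:3,:3]=Ro.from_euler('xyz',s['tool_rot']).as_matrix(); T[:3,3]=s['position']; return T,s
def save(fr,n): cv2.imwrite('pics/'+n+'.png',fr['color'][:,:,::-1])
def proj(fr,X):
    c=np.array(fr['R'])@X+np.array(fr['t']); return c[:2]/c[2]*f(fr)+[fr['cx'],fr['cy']]
E
python3 - <<'E'
from h import *
T,s=tool(); print(s)
a=bot.grab_frame('scene'); b=bot.grab_frame('side')
save(a,'scene0'); save(b,'side0')
for n,x in (('scene',a),('side',b)):
    print(n,x['fov_y'],x['cx'],x['cy'],-np.array(x['R']).T@x['t'],np.array(x['R']).round(2).tolist(),(x['depth']>0).mean())
np.savez('f0.npz',pa=pts(a),pb=pts(b),ca=a['color'],cb=b['color'])
E
```

```text
{'clock': 0.0, 'qpos': array([ 1.2297973 ,  0.52201255, -0.03635253,  1.60000948,  0.02122122,
        1.02108772, -0.11282553]), 'qd': array([-9.74274508e-04,  8.71703821e-05,  8.29155044e-04,  4.57459663e-04,
        3.13621421e-04,  6.51330157e-04, -9.32594372e-04]), 'joint_efforts': array([-8.32220885e-04, -9.27088666e+01,  1.97894365e+00, -3.69909525e+01,
        1.77069521e-02,  8.26388161e-03,  5.41987174e-05]), 'position': array([ 0.16707755, -0.60192401,  0.24772582]), 'tool_rot': array([ 3.14150649e+00,  1.12807080e-03, -1.29999994e+00]), 'force': array([0.13967597, 0.28518643, 0.18693735]), 'moment': array([0.02377276, 0.03853079, 0.02120785]), 'grip_width': 0.08552505688060699}
scene 52.18210395748489 320.19964165383504 234.22847855573963 [ 1.38448337 -0.19023626  1.02039016] [[0.19, 0.98, -0.0], [0.71, -0.14, -0.69], [-0.68, 0.13, -0.72]] 0.9959342447916667
side 54.35460319530965 322.0849994256806 250.88291623685865 [0.16610156 0.42856766 0.92392212] [[-0.75, -0.67, 0.01], [-0.51, 0.56, -0.65], [0.42, -0.49, -0.76]] 0.9957975260416667
```

View pics/scene0.png

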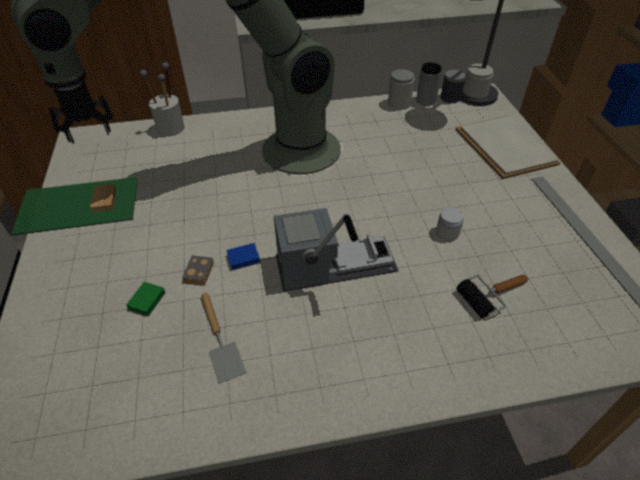

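View pics/side0.png

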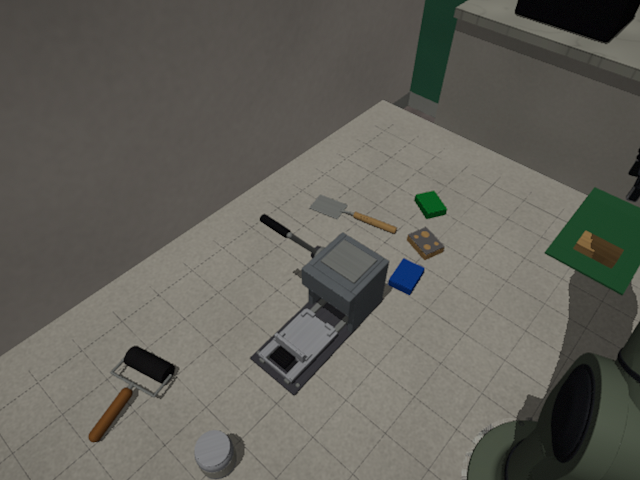

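The scene view shows the wooden block with its grey face at (198,270), the press head at (303,245), the bed at (360,255) and the tin at (450,222). In the side view the block is at (425,242), the button at (283,358) and the lever grip at (275,225).

```bash
python3 - <<'E'
from h import *
d=np.load('f0.npz')
def rect(P): 
    r=cv2.minAreaRect((P[:,:2]*1000).astype(np.float32)); return [np.round(x,1) for x in r], r
for k,(bu,bv),c in (('pa',(198,270),'ca'),('pb',(425,242),'cb')):
    P=d[k]; v,u=np.mgrid[0:480,0:640]
    print(k,'center pt',P[bv,bu])
    m=(P[...,2]>0.018)&(P[...,2]<0.032)&(np.linalg.norm(P[...,:2]-P[bv,bu,:2],axis=-1)<0.06)
    n,l=cv2.connectedComponents(m.astype(np.uint8)); m=l==l[bv,bu]
    print('block',m.sum(),np.median(P[m][:,2]),rect(P[m])[0])
    pr=(303,245) if k=='pa' else (345,262); c0=P[pr[1],pr[0]]; print('head',c0)
    m=(abs(P[...,2]-0.16)<0.006)&(np.linalg.norm(P[...,:2]-c0[:2],axis=-1)<0.13)
    n,l=cv2.connectedComponents(m.astype(np.uint8)); 
    k2=1+np.argmax(np.bincount(l.ravel())[1:]); m=l==k2
    print('top',m.sum(),np.median(P[m][:,2]),rect(P[m])[0],cv2.boxPoints(rect(P[m])[1]).round().tolist())
P=d['pb'];print('button',P[358,283],'grip',P[225,275],'floor',P[335,310])
P=d['pa'];print('grip',P[228,350],'button',P[247,380],'tin',P[215,450])
E
```

```text
pa center pt [ 0.50288674 -0.35815505  0.02078582]
block 556 0.02367336345102323 [array([ 496.9, -359.3]), array([61.8, 83.8]), np.float64(70.6)]
head [ 0.58989342 -0.08612027  0.15489704]
top 1160 0.1589041034402267 [array([537.1, -72.7]), array([126.8, 137.8]), np.float64(1.6)] [[472.0, -6.0], [476.0, -143.0], [602.0, -140.0], [599.0, -2.0]]
pb center pt [ 0.49174384 -0.35275154  0.0257095 ]
block 596 0.025557159127199643 [array([ 494.2, -362.3]), array([64.1, 83. ]), np.float64(70.1)]
head [ 0.53603561 -0.07353801  0.16124794]
top 2764 0.15736656378040909 [array([534.2, -73.7]), array([130.1, 140.4]), np.float64(1.8)] [[467.0, -6.0], [471.0, -146.0], [601.0, -142.0], [597.0, -1.0]]
button [0.52413128 0.13169025 0.04273813] grip [0.64562788 0.01538131 0.26522646] floor [0.52399354 0.04948965 0.03147681]
grip [0.65900329 0.00935499 0.26309326] button [0.5317787  0.13133101 0.0404128 ] tin [0.48169087 0.34384509 0.07445993]
```

```bash
cat >> h.py <<'E'
def Rm(xdir, zdir=(0,0,-1)):
    z=np.array(zdir,float); z/=np.linalg.norm(z); x=np.array([np.cos(xdir),np.sin(xdir),0]); x-=z*(x@z); x/=np.linalg.norm(x)
    return np.stack([x,np.cross(z,x),z],1)
def plan(p,R,n=None,vmax=45,wmax=8.2):
    T,s=tool(); p=np.array(p); dR=Ro.from_matrix(T[:3,:3].T@R).as_rotvec(); d=p-T[:3,3]
    m=max(np.linalg.norm(d)*1000/vmax,np.degrees(np.linalg.norm(dR))/wmax); n=n or int(np.ceil(m)); R0=T[:3,:3]
    print('clock',s['clock'],'force',np.round(s['force'],1),'w',round(s['grip_width'],4),'n',n)
    for i in range(n):
        Ri=R0@Ro.from_rotvec(dR*i/n).as_matrix()
        print(np.r_[np.round(Ri.T@(d/n)*1000,1),np.round(np.degrees(dR/n),2)].tolist(),end=',\n')
def err(p,R):
    T,s=tool(); print('pos err mm (tool axes)',np.round(T[:3,:3].T@(np.array(p)-T[:3,3])*1000,1),'rot',np.degrees(Ro.from_matrix(T[:3,:3].T@R).as_rotvec()).round(2),np.round(s['force'],1),s['clock'],s['grip_width'])
rad=np.radians
E
python3 - <<'E'
from h import *
w=bot.grab_frame('wrist'); print(np.round(w['hand_eye'],3),w['fov_y'])
plan([0.455,-0.361,0.25],Rm(rad(-109.7)))
E
```

```text
[[ 1.    -0.    -0.     0.001]
 [ 0.     0.961  0.277 -0.069]
 [ 0.    -0.277  0.961 -0.126]
 [ 0.     0.     0.     1.   ]] 61.62565439083646
clock 0.15 force [ 0.2 -0.6 -0.2] w 0.0856 n 9
[-17.2, -38.0, -0.2, 0.0, 0.01, 3.91],
[-19.8, -36.7, -0.2, 0.0, 0.01, 3.91],
[-22.3, -35.3, -0.2, 0.0, 0.01, 3.91],
[-24.6, -33.7, -0.2, 0.0, 0.01, 3.91],
[-26.9, -31.9, -0.2, 0.0, 0.01, 3.91],
[-29.0, -30.0, -0.2, 0.0, 0.01, 3.91],
[-31.0, -28.0, -0.2, 0.0, 0.01, 3.91],
[-32.8, -25.8, -0.2, 0.0, 0.01, 3.91],
[-34.5, -23.5, -0.2, 0.0, 0.01, 3.91],
```

arm_command:
  targets:
    - [-17,-38,0,0,0,3.9]
    - [-20,-37,0,0,0,3.9]
    - [-22,-35,0,0,0,3.9]
    - [-25,-34,0,0,0,3.9]
    - [-27,-32,0,0,0,3.9]
    - [-29,-30,0,0,0,3.9]
    - [-31,-28,0,0,0,3.9]
    - [-33,-26,0,0,0,3.9]
  grip: 100

```text
clock: 0.95
position: [0.4283, -0.3854, 0.2457]
tool_rot: [3.138, 0.0, -1.876]
force: [0.7, -0.8, -1.0]
grip_width: 0.0856
```

```bash
python3 - <<'E'
from h import *
err([0.455,-0.361,0.25],Rm(rad(-109.7)))
T,s=tool(); w=bot.grab_frame('wrist'); save(w,'w1'); P=pts(w,T)
T2,s2=tool(); print(T[:3,3],T2[:3,3],np.abs(s['qd']).max())
m=(P[...,2]>0.016)&(P[...,2]<0.034)&(np.linalg.norm(P[...,:2]-[.496,-.361],axis=-1)<0.075)
n,l,st,c=cv2.connectedComponentsWithStats(m.astype(np.uint8))
for i in range(1,n):
    if st[i,4]>500:
        q=P[l==i]; print(st[i],np.median(q[:,2]),cv2.minAreaRect((q[:,:2]*1000).astype(np.float32)))
E
```

```text
pos err mm (tool axes) [-31.3 -18.1  -4.4] rot [0.23 0.01 2.21] [ 0.7 -0.8 -1. ] 0.95 0.0855582644178099
[ 0.42834026 -0.38538297  0.24565818] [ 0.43464074 -0.37965229  0.24545793] 1.4047921991150356
[ 234   94   74   99 6891] 0.024460582609946657 ((493.9272155761719, -361.233154296875), (59.90502166748047, 79.58804321289062), 70.63286590576172)
```

View pics/w1.png

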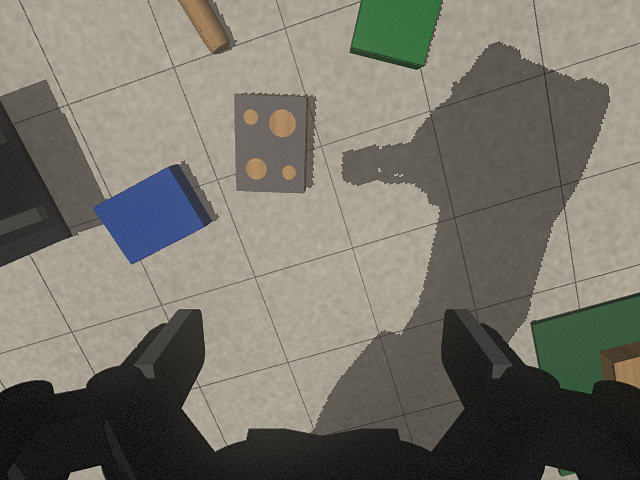

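Wrist view: the block's grey face spans (235,94)–(308,193). The blue look-alike's nearest corner is near (185,165), so it clears the fingers.

```bash
python3 - <<'E'
from h import *
plan([0.494,-0.361,0.09],Rm(rad(-109.4)),n=5)
E
```

```text
clock 1.0 force [ 7.8  7.4 -0.6] w 0.0852 n 5
[-7.0, -10.3, 31.1, 0.03, 0.04, 0.41],
[-7.1, -10.2, 31.1, 0.03, 0.04, 0.41],
[-7.2, -10.2, 31.1, 0.03, 0.04, 0.41],
[-7.3, -10.1, 31.1, 0.03, 0.04, 0.41],
[-7.4, -10.0, 31.1, 0.03, 0.04, 0.41],
```

arm_command:
  targets:
    - [-7,-10,31,0,0,0.4]
    - [-7,-10,31,0,0,0.4]
    - [-7,-10,31,0,0,0.4]
    - [-7,-10,31,0,0,0.4]
    - [-7,-10,31,0,0,0.4]
    - [0,0,0,0,0,0]

```text
clock: 1.6
position: [0.4978, -0.3579, 0.0854]
tool_rot: [3.141, 0.004, -1.903]
force: [-0.7, 0.5, -0.6]
grip_width: 0.0854
```

```bash
python3 - <<'E'
from h import *
err([0.494,-0.361,0.018],Rm(rad(-109.4)))
T,s=tool(); w=bot.grab_frame('wrist'); P=pts(w,T)
m=(P[...,2]>0.016)&(P[...,2]<0.034)&(np.linalg.norm(P[...,:2]-[.494,-.361],axis=-1)<0.065)
n,l,st,c=cv2.connectedComponentsWithStats(m.astype(np.uint8))
for i in range(1,n):
    if st[i,4]>500:
        q=P[l==i]; print(st[i],np.median(q[:,2]),cv2.minAreaRect((q[:,:2]*1000).astype(np.float32)))
E
```

```text
pos err mm (tool axes) [ 4.4  2.6 67.4] rot [0.02 0.22 0.39] [-0.7  0.5 -0.6] 1.6 0.08537097363769568
[  268   197   125   154 18100] 0.024489710748622204 ((493.9364013671875, -361.14227294921875), (59.46040344238281, 80.23186492919922), 70.32195281982422)
```

arm_command:
  targets:
    - [2,1,17,0,0.1,0.2]
    - [2,1,17,0,0.1,0.2]
    - [0,0,17,0,0,0]
    - [0,0,14,0,0,0]
    - [0,0,0,0,0,0]
    - [0,0,0,0,0,0]

```text
clock: 2.25
position: [0.4944, -0.3672, 0.0276]
tool_rot: [-3.133, -0.004, -1.912]
force: [-0.7, 0.4, 0.2]
grip_width: 0.0856
```

```bash
python3 - <<'E'
from h import *
err([0.494,-0.361,0.018],Rm(rad(-109.6)))
E
```

```text
pos err mm (tool axes) [-5.8  2.5  9.5] rot [-0.5  -0.22  0.05] [-0.7  0.4  0.2] 2.25 0.08561616094764217
```

arm_command:
  targets:
    - [-3,1,4,-0.3,-0.1,0]
    - [-3,1,4,-0.2,-0.1,0]
    - [0,0,1,0,0,0]
    - [0,0,0,0,0,0]

```text
clock: 2.65
position: [0.4955, -0.3606, 0.0196]
tool_rot: [-3.14, -0.0, -1.911]
force: [-0.6, -1.0, 0.6]
grip_width: 0.0854
```

```bash
python3 - <<'E'
from h import *
err([0.494,-0.361,0.018],Rm(rad(-109.6)))
E
```

```text
pos err mm (tool axes) [0.8 1.3 1.6] rot [-0.07 -0.02  0.08] [-0.6 -1.   0.6] 2.65 0.08537086183508734
```

arm_command:
  targets:
    - [1,1,0,0,0,0]
    - [0,0,0,0,0,0]
    - [0,0,0,0,0,0]
    - [0,0,0,0,0,0]
    - [0,0,0,0,0,0]
    - [0,0,0,0,0,0]
  grip: 0
  grip_force: 40

```text
clock: 3.25
position: [0.4942, -0.3615, 0.0201]
tool_rot: [-3.14, -0.001, -1.912]
force: [0.1, 0.4, 0.2]
grip_width: 0.0589
```

arm_command:
  targets:
    - [0,0,-10,0,0,0]
    - [0,0,-30,0,0,0]
    - [0,0,-40,0,0,0]
    - [0,0,-40,0,0,0]
    - [0,0,-40,0,0,0]
    - [0,0,-40,0,0,0]
    - [0,0,-30,0,0,0]
    - [0,0,0,0,0,0]

```text
clock: 4.05
position: [0.4925, -0.3608, 0.2632]
tool_rot: [-3.14, -0.0, -1.912]
force: [0.3, -0.2, -1.2]
grip_width: 0.059
```

```bash
python3 - <<'E'
from h import *
plan([0.527,0.02,0.262],Rm(rad(1.7)),vmax=30)
E
```

```text
clock 4.05 force [ 0.3 -0.2 -1.2] w 0.059 n 14
[-26.5, 6.8, 0.1, -0.0, -0.01, -7.95],
[-27.1, 3.1, 0.1, -0.0, -0.01, -7.95],
[-27.3, -0.7, 0.1, -0.0, -0.01, -7.95],
[-26.9, -4.5, 0.1, -0.0, -0.01, -7.95],
[-26.1, -8.2, 0.1, -0.0, -0.01, -7.95],
[-24.7, -11.7, 0.1, -0.0, -0.01, -7.95],
[-22.8, -15.0, 0.1, -0.0, -0.01, -7.95],
[-20.5, -18.0, 0.1, -0.0, -0.01, -7.95],
[-17.8, -20.7, 0.1, -0.0, -0.01, -7.95],
[-14.8, -22.9, 0.1, -0.0, -0.01, -7.95],
[-11.5, -24.8, 0.1, -0.0, -0.01, -7.95],
[-8.0, -26.1, 0.1, -0.0, -0.01, -7.95],
[-4.3, -27.0, 0.1, -0.0, -0.01, -7.95],
[-0.5, -27.3, 0.1, -0.0, -0.01, -7.95],
```

arm_command:
  targets:
    - [-26,7,0,0,0,-8]
    - [-27,3,0,0,0,-8]
    - [-27,-1,0,0,0,-8]
    - [-27,-5,0,0,0,-8]
    - [-26,-8,0,0,0,-8]
    - [-25,-12,0,0,0,-8]
    - [-23,-15,0,0,0,-8]

```text
clock: 4.75
position: [0.5048, -0.1671, 0.2642]
tool_rot: [3.14, -0.004, -0.905]
force: [1.3, -0.2, -2.7]
grip_width: 0.0592
```

```bash
python3 - <<'E'
from h import *
plan([0.527,0.02,0.265],Rm(rad(1.7)),vmax=30)
E
```

```text
clock 4.75 force [ 1.3 -0.2 -2.7] w 0.0592 n 7
[-19.1, -19.0, -0.2, 0.03, -0.03, -7.65],
[-16.4, -21.4, -0.2, 0.03, -0.03, -7.65],
[-13.4, -23.4, -0.2, 0.03, -0.03, -7.65],
[-10.1, -24.9, -0.2, 0.03, -0.03, -7.65],
[-6.7, -26.1, -0.2, 0.03, -0.03, -7.65],
[-3.2, -26.7, -0.1, 0.03, -0.03, -7.65],
[0.4, -26.9, -0.1, 0.03, -0.03, -7.65],
```

arm_command:
  targets:
    - [-19,-19,0,0,0,-7.7]
    - [-16,-21,0,0,0,-7.7]
    - [-13,-23,0,0,0,-7.7]
    - [-10,-25,0,0,0,-7.7]
    - [-7,-26,0,0,0,-7.7]
    - [-3,-27,0,0,0,-7.7]
    - [0,-27,0,0,0,-7.7]
    - [0,0,0,0,0,0]

```text
clock: 5.55
position: [0.5201, 0.0304, 0.2632]
tool_rot: [3.136, 0.001, 0.085]
force: [0.0, -0.6, -1.1]
grip_width: 0.0587
```

```bash
python3 - <<'E'
from h import *
T,s=tool(); w=bot.grab_frame('wrist'); save(w,'w2'); P=pts(w,T); np.savez('w2.npz',P=P,c=w['color'],T=T)
print(T[:3,3],s['tool_rot'],s['clock'],np.abs(s['qd']).max())
E
```

```text
[0.52006134 0.03039175 0.26324503] [3.13649349e+00 8.98639144e-04 8.47281507e-02] 5.55 0.050979878604098416
```

View pics/w2.png

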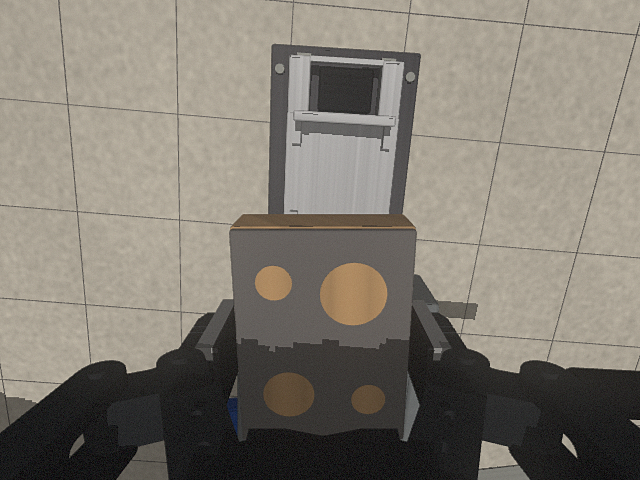

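Wrist view: the base plate's far corners are at (272,45) and (419,52), with the button at (345,90) and the push plate at (345,118). The held block's face spans (232,228)–(415,430).

```bash
python3 - <<'E'
from h import *
d=np.load('w2.npz'); P=d['P']; c=d['c'].astype(int)
O=np.array([532.7,26.7])/1000; a=rad(-88.3); px=np.array([np.cos(a),np.sin(a)]); py=np.array([-px[1],px[0]])
q=(P[...,:2]-O)@np.stack([px,py],1)*1000; z=P[...,2]*1000
v,u=np.mgrid[0:480,0:640]; reg=(v<212)
for r in (50,70,90,105,118,128,150,190): 
    col={'z':[], }
    print(r,'z',z[r,285:410:12].round(0).tolist())
# base edges per row
m=(z>3.5)&reg&(abs(q[...,1])<90)&(q[...,0]>-160)
n,l,st,ce=cv2.connectedComponentsWithStats(m.astype(np.uint8)); i=1+np.argmax(st[1:,4]); m=l==i
L=[];Rr=[]
for r in range(60,208,6):
    k=np.where(m[r])[0]; L.append(q[r,k[0]]);Rr.append(q[r,k[-1]])
L=np.array(L);Rr=np.array(Rr)
for E_ in (L,Rr): 
    p=np.polyfit(E_[:,0],E_[:,1],1); print('edge slope deg',np.degrees(np.arctan(p[0])),'y at x=-90',np.polyval(p,-90),'rms',np.std(E_[:,1]-np.polyval(p,E_[:,0])))
print('back edge x',[ (lambda k:q[k[0],uu,0].round(1))(np.where(m[:,uu])[0]) for uu in range(285,410,15)])
for nm,lo,hi in (('plate',55,64),('button',36,43)):
    mm=(z>lo)&(z<hi)&reg&(abs(q[...,1])<60)
    if nm=='button': mm&=c.sum(-1)<150
    n,l,st,ce=cv2.connectedComponentsWithStats(mm.astype(np.uint8)); i=1+np.argmax(st[1:,4]); Q=q[l==i]
    print(nm,st[i],np.median(z[l==i]),cv2.minAreaRect(Q.astype(np.float32)))
T=d['T']; B=(P-T[:3,3])@T[:3,:3]*1000
mm=(B[...,2]<-1)&(B[...,2]>-14)&(abs(B[...,0])<29)&(abs(B[...,1])<60)&(v>215)
n,l,st,ce=cv2.connectedComponentsWithStats(mm.astype(np.uint8)); i=1+np.argmax(st[1:,4]); Q=B[l==i]
print('block in tool',np.median(Q[:,2]),cv2.minAreaRect(Q[:,:2].astype(np.float32)), np.percentile(Q[:,1],[0.5,99.5]))
E
```

```text
50 z [8.0, 7.0, 7.0, 8.0, 8.0, 9.0, 8.0, 8.0, 0.0, 0.0, 0.0]
70 z [9.0, 31.0, 32.0, 41.0, 42.0, 41.0, 40.0, 40.0, 26.0, 31.0, 9.0]
90 z [7.0, 29.0, 29.0, 40.0, 42.0, 40.0, 42.0, 42.0, 29.0, 29.0, 8.0]
105 z [9.0, 30.0, 8.0, 42.0, 41.0, 41.0, 40.0, 40.0, 30.0, 30.0, 8.0]
118 z [9.0, 60.0, 61.0, 60.0, 62.0, 61.0, 60.0, 59.0, 60.0, 59.0, 8.0]
128 z [9.0, 389.0, 31.0, 31.0, 30.0, 30.0, 31.0, 32.0, 31.0, 30.0, 8.0]
150 z [8.0, 31.0, 30.0, 30.0, 31.0, 32.0, 31.0, 30.0, 32.0, 30.0, 10.0]
190 z [30.0, 30.0, 31.0, 30.0, 29.0, 31.0, 29.0, 30.0, 30.0, 9.0, 0.0]
edge slope deg -0.2645525158273701 y at x=-90 -65.57662081040841 rms 0.31280435451856703
edge slope deg -0.24117787174140556 y at x=-90 63.10247422519925 rms 0.4116447995421933
back edge x [np.float64(-139.4), np.float64(-139.4), np.float64(-139.1), np.float64(-139.3), np.float64(-139.3), np.float64(-139.1), np.float64(-139.0), np.float64(-139.1), np.float64(-139.0)]
plate [ 293  110  103   17 1089] 60.25052148699922 ((-80.19102478027344, -1.2381210327148438), (79.96284484863281, 7.978513717651367), 89.74253845214844)
button [318  69  56  45 595] 40.34782412320964 ((-102.58502960205078, -0.6386775970458984), (43.054378509521484, 33.830894470214844), 89.81302642822266)
block in tool -4.3861442436708336 ((-0.001720428466796875, 0.6650505065917969), (79.13282775878906, 57.9957160949707), 89.99944305419922) [-38.35502613  36.50146821]
```

```bash
python3 - <<'E'
from h import *
plan([0.5304,0.0585,0.10],Rm(rad(1.45)),n=6)
E
```

```text
clock 5.6 force [ 0.1  0.2 -0.6] w 0.0593 n 6
[2.2, -5.0, 27.2, 0.06, 0.01, 0.51],
[2.1, -5.0, 27.2, 0.06, 0.01, 0.51],
[2.1, -5.0, 27.2, 0.06, 0.01, 0.51],
[2.0, -5.0, 27.2, 0.06, 0.01, 0.51],
[2.0, -5.0, 27.2, 0.06, 0.01, 0.51],
[1.9, -5.0, 27.2, 0.06, 0.01, 0.51],
```

arm_command:
  targets:
    - [2,-5,20,0,0,0.5]
    - [2,-5,30,0,0,0.5]
    - [2,-5,30,0,0,0.5]
    - [2,-5,30,0,0,0.5]
    - [2,-5,25,0,0,0.5]
    - [2,-5,20,0,0,0.5]
    - [0,0,0,0,0,0]
    - [0,0,0,0,0,0]

```text
clock: 6.4
position: [0.5303, 0.0494, 0.1031]
tool_rot: [3.129, 0.001, 0.002]
force: [-0.6, 0.4, -1.2]
grip_width: 0.0588
```

```bash
python3 - <<'E'
from h import *
err([0.5304,0.0585,0.050],Rm(rad(1.45)))
E
```

```text
pos err mm (tool axes) [ 0.2 -9.8 53. ] rot [ 0.71  0.04 -1.31] [-0.6  0.4 -1.2] 6.4 0.05876891171676821
```

arm_command:
  targets:
    - [0,-5,0,0.4,0,-0.7]
    - [0,-5,0,0.3,0,-0.6]
    - [0,0,15,0,0,0]
    - [0,0,15,0,0,0]
    - [0,0,0,0,0,0]
    - [0,0,0,0,0,0]

```text
clock: 7.0
position: [0.5321, 0.0587, 0.075]
tool_rot: [-3.141, -0.005, 0.024]
force: [0.4, -0.7, -1.3]
grip_width: 0.0588
```

```bash
python3 - <<'E'
from h import *
err([0.5304,0.0585,0.050],Rm(rad(1.45)))
E
```

```text
pos err mm (tool axes) [-1.8  0.2 25. ] rot [-0.05 -0.3  -0.05] [ 0.4 -0.7 -1.3] 7.0 0.05882842824927488
```

arm_command:
  targets:
    - [-2,0,7,0,-0.3,0]
    - [0,0,7,0,0,0]
    - [0,0,5,0,0,0]
    - [0,0,0,0,0,0]
    - [0,0,0,0,0,0]

```text
clock: 7.5
position: [0.5303, 0.0586, 0.0551]
tool_rot: [-3.141, -0.0, 0.024]
force: [0.3, 0.7, -1.0]
grip_width: 0.0589
```

```bash
python3 - <<'E'
from h import *
err([0.5304,0.0585,0.050],Rm(rad(1.45)))
E
```

```text
pos err mm (tool axes) [0.1 0.1 5.1] rot [-0.05 -0.02 -0.06] [ 0.3  0.7 -1. ] 7.5 0.05886641813048187
```

arm_command:
  targets:
    - [0,0,3,0,0,0]
    - [0,0,2,0,0,0]
    - [0,0,1,0,0,0]
    - [0,0,0,0,0,0]
    - [0,0,0,0,0,0]

```text
clock: 8.0
position: [0.5308, 0.0587, 0.0503]
tool_rot: [-3.141, -0.002, 0.024]
force: [0.4, 0.3, -2.0]
grip_width: 0.0589
```

arm_command:
  targets:
    - [0,0,1,0,0,0]
    - [0,0,1,0,0,0]
    - [0,0,0,0,0,0]

```text
clock: 8.3
position: [0.5309, 0.0587, 0.0503]
tool_rot: [3.141, -0.003, 0.024]
force: [0.1, 0.5, -1.8]
grip_width: 0.0588
```

arm_command:
  targets:
    - [0,0,2,0,0,0]
    - [0,0,2,0,0,0]

```text
clock: 8.5
position: [0.5313, 0.0587, 0.0494]
tool_rot: [3.139, -0.005, 0.024]
force: [-20.6, -3.9, 66.4]
grip_width: 0.0588
```

arm_command:
  targets:
    - [0,0,-0.5,0,0,0]
    - [0,0,0,0,0,0]

```text
clock: 8.7
position: [0.5314, 0.0589, 0.0507]
tool_rot: [3.139, -0.006, 0.024]
force: [-0.6, -0.8, -0.9]
grip_width: 0.0588
```

arm_command:
  targets:
    - [0,0,0.5,0,0,0]
    - [0,0,0,0,0,0]
    - [0,0,0,0,0,0]
    - [0,0,0,0,0,0]
    - [0,0,0,0,0,0]
  grip: 90

```text
clock: 9.2
position: [0.5314, 0.0588, 0.0492]
tool_rot: [3.139, -0.005, 0.024]
force: [-0.9, -0.2, -0.6]
grip_width: 0.0772
```

arm_command:
  targets:
    - [0,0,-10,0,0,0]
    - [0,0,-30,0,0,0]
    - [0,-10,-35,0,0,0]
    - [0,-40,-30,0,0,0]
    - [0,-40,-10,0,0,0]
    - [0,0,0,0,0,0]

```text
clock: 9.8
position: [0.5282, 0.1514, 0.1716]
tool_rot: [3.141, -0.004, 0.021]
force: [-0.2, -1.0, -0.1]
grip_width: 0.077
```

```bash
python3 - <<'E'
from h import *
T,s=tool(); w=bot.grab_frame('wrist'); save(w,'w3'); P=pts(w,T)
print(T[:3,3],s['tool_rot'],s['clock'],s['force'].round(1))
a=rad(-88.55); px=np.array([np.cos(a),np.sin(a)]); py=np.array([-px[1],px[0]])
q=(P[...,:2]-[.5304,.0578])@np.stack([px,py],1)*1000; z=P[...,2]*1000
m=(abs(z-54)<3)&(abs(q[...,0])<51)&(abs(q[...,1])<45)
n,l,st,ce=cv2.connectedComponentsWithStats(m.astype(np.uint8)); i=1+np.argmax(st[1:,4]); Q=q[l==i]
r=cv2.minAreaRect(Q.astype(np.float32)); print(st[i],np.median(z[l==i]),r)
for s_ in ((-30,0),(30,0),(0,20),(0,-20)):
    k=np.linalg.norm(q-np.array(s_),axis=-1)<8; print(s_,np.median(z[k]))
E
```

```text
[0.52815142 0.15139831 0.17156054] [ 3.14057906 -0.00432219  0.02136803] 9.8 [-0.2 -1.  -0.1]
[ 280  317   88  103 8590] 54.40519997362586 ((-0.0826263427734375, -0.0102996826171875), (59.117435455322266, 80.49361419677734), 89.89430236816406)
(-30, 0) 54.40038762431495
(30, 0) 54.36048697656087
(0, 20) 54.31922255288811
(0, -20) 54.49453081896024
```

View pics/w3.png

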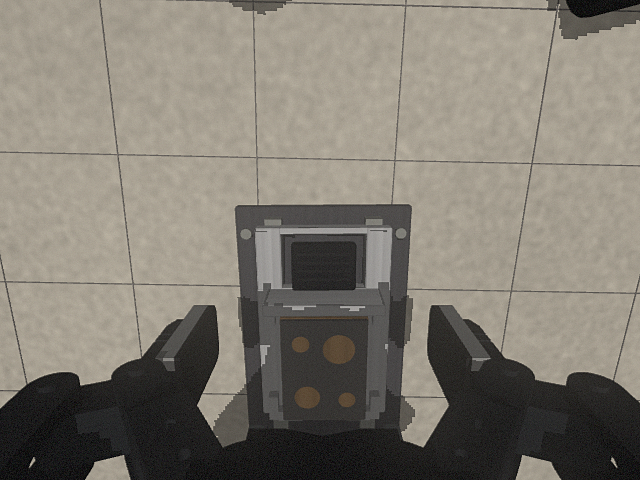

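The block sits centred and level in the recess. Next I shut the gripper and lean it back over the button, which is at (325,265) in the image.

```bash
cat >> h.py <<'E'
SEAT=np.array([.5304,.0578]); A=rad(-88.55); PX=np.array([np.cos(A),np.sin(A),0]); PY=np.array([-PX[1],PX[0],0])
LR=Rm(rad(1.45),np.sin(rad(43))*PX+np.array([0,0,-np.cos(rad(43))]))
def W(x,y,z): # press coords relative to starting seat, mm
    return np.r_[SEAT,0]+(x*PX+y*PY)/1000+np.array([0,0,z/1000])
E
python3 - <<'E'
from h import *
plan(W(-85,0,95),LR,n=7)
E
```

```text
clock 9.85 force [ 0.4 -0.7  1.2] w 0.0771 n 7
[-0.1, 0.8, 10.9, -6.12, -0.01, -0.06],
[-0.1, -0.3, 10.9, -6.12, -0.01, -0.06],
[-0.1, -1.5, 10.8, -6.12, -0.01, -0.06],
[-0.1, -2.6, 10.6, -6.12, -0.01, -0.06],
[-0.1, -3.7, 10.2, -6.12, -0.01, -0.06],
[-0.0, -4.8, 9.8, -6.12, -0.01, -0.06],
[-0.0, -5.8, 9.2, -6.12, -0.01, -0.06],
```

arm_command:
  targets:
    - [0,1,8,-6.1,0,0]
    - [0,0,8,-6.1,0,0]
    - [0,-1,8,-6.1,0,0]
    - [0,-3,8,-6.1,0,0]
    - [0,-4,8,-6.1,0,0]
    - [0,-5,8,-6.1,0,0]
    - [0,-6,8,-6.1,0,0]
    - [0,0,0,0,0,0]
  grip: 0

```text
clock: 10.65
position: [0.5308, 0.136, 0.111]
tool_rot: [2.359, -0.007, 0.009]
force: [-1.0, -0.7, -1.0]
grip_width: -0.0002
```

```bash
python3 - <<'E'
from h import *
T,s=tool(); print(s['qpos'].round(2)); err(W(-80,0,85),LR); print(T[:3,:3].round(2))
w=bot.grab_frame('wrist'); save(w,'w4'); P=pts(w,T)
b=bot.grab_frame('side'); save(b,'side4'); 
cv2.imwrite('pics/c4.png',np.hstack([w['color'][:,:,::-1][120:480,120:520],cv2.resize(b['color'][:,:,::-1][230:430,180:400],None,fx=1.8,fy=1.8)]))
E
```

```text
[-0.58  0.83 -0.15  1.69  0.71  1.3  -1.16]
pos err mm (tool axes) [ -2.6 -19.6  17.2] rot [ 1.86  0.32 -0.95] [-1.  -0.7 -1. ] 10.65 -0.00019782235544569458
[[ 1.    0.    0.01]
 [ 0.01 -0.71 -0.71]
 [ 0.01  0.71 -0.71]]
```

View pics/c4.png

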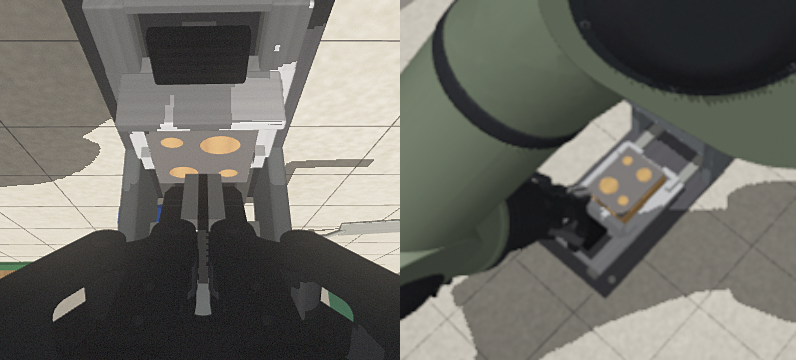

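Left half: the tips are above the push plate with the button just behind it at (200,55). The wrist camera looks along the lean, so the pose is as planned.

```bash
python3 - <<'E'
from h import *
plan(W(-78,0,75),LR,n=4)
E
```

```text
clock 10.75 force [-0.2 -1.1  1.4] w -0.0002 n 4
[-1.0, -7.0, 6.6, 0.38, 0.08, -0.31],
[-1.0, -6.9, 6.7, 0.38, 0.08, -0.31],
[-1.0, -6.9, 6.7, 0.38, 0.08, -0.31],
[-0.9, -6.8, 6.8, 0.38, 0.08, -0.31],
```

arm_command:
  targets:
    - [-1,-7,7,0.4,0,-0.3]
    - [-1,-7,7,0.4,0,-0.3]
    - [-1,-7,7,0.4,0,-0.3]
    - [0,-7,7,0.4,0,-0.3]
    - [0,0,0,0,0,0]

```text
clock: 11.25
position: [0.5309, 0.1316, 0.0739]
tool_rot: [2.403, 0.001, 0.015]
force: [-1.2, -0.5, 0.4]
grip_width: 0.0001
```

```bash
python3 - <<'E'
from h import *
err(W(-77,0,60),LR);plan(W(-77,0,60),LR,n=4)
E
```

```text
pos err mm (tool axes) [ -2.3 -11.7   8. ] rot [-0.67  0.42 -0.38] [-1.2 -0.5  0.4] 11.25 0.0001240916276590535
clock 11.25 force [-1.2 -0.5  0.4] w 0.0001 n 4
[-0.6, -2.9, 2.0, -0.17, 0.1, -0.1],
[-0.6, -2.9, 2.0, -0.17, 0.1, -0.1],
[-0.6, -2.9, 2.0, -0.17, 0.1, -0.1],
[-0.6, -3.0, 2.0, -0.17, 0.1, -0.1],
```

arm_command:
  targets:
    - [-1,-3,2,-0.2,0,-0.1]
    - [-1,-3,2,-0.2,0,-0.1]
    - [0,-3,2,0,0,0]
    - [0,-3,2,0,0,0]
    - [0,0,0,0,0,0]

```text
clock: 11.75
position: [0.5286, 0.1356, 0.0587]
tool_rot: [2.396, 0.003, 0.018]
force: [-0.3, -0.7, -0.6]
grip_width: 0.0001
```

```bash
python3 - <<'E'
from h import *
err(W(-77,0,54),LR)
E
```

```text
pos err mm (tool axes) [-0.2 -2.6  4. ] rot [-0.25  0.4  -0.16] [-0.3 -0.7 -0.6] 11.75 8.696398109272769e-05
```

arm_command:
  targets:
    - [0,-1.5,2,0,0.2,0]
    - [0,-1.5,2,0,0.2,0]
    - [0,0,0,0,0,0]

```text
clock: 12.05
position: [0.5288, 0.1355, 0.0537]
tool_rot: [2.396, -0.003, 0.024]
force: [-0.4, 0.1, 3.7]
grip_width: -0.0001
```

arm_command:
  targets:
    - [0,-1.4,1.5,0,0,0]
    - [0,-1.4,1.5,0,0,0]
    - [0,0,0,0,0,0]

```text
clock: 12.35
position: [0.5288, 0.1354, 0.0499]
tool_rot: [2.395, -0.003, 0.024]
force: [-1.6, 1.3, 6.0]
grip_width: 0.0002
```

```bash
python3 - <<'E'
from h import *
err(W(-77,0,51),LR); T,s=tool(); print(s['position'],s['force'],s['moment'])
E
```

```text
pos err mm (tool axes) [-0.4  1.2 -0.3] rot [-0.23 -0.08 -0.2 ] [-1.6  1.3  6. ] 12.35 0.00022986397131753998
[0.52884574 0.13542611 0.04993891] [-1.58124415  1.32411158  5.97462713] [ 0.13274205  0.39226566 -0.2347099 ]
```

arm_command:
  targets:
    - [0,3,2.8,0,0,0]
    - [0,4,3.7,0,0,0]
    - [0,4,3.7,0,0,0]
    - [0,0,0,0,0,0]

```text
clock: 12.75
position: [0.5292, 0.1203, 0.0501]
tool_rot: [2.395, -0.004, 0.024]
force: [-1.5, -2.5, 5.3]
grip_width: 0.0
```

```bash
python3 - <<'E'
from h import *
err(W(-60,0,50.5),LR)
E
```

```text
pos err mm (tool axes) [-0.4  2.1  1.4] rot [-0.23 -0.1  -0.2 ] [-1.5 -2.5  5.3] 12.75 1.218094899711608e-05
```

```bash
cat >> h.py <<'E'
def bedpos():
    T,s=tool(); w=bot.grab_frame('wrist'); P=pts(w,T)
    q=(P-W(0,0,0))@np.stack([PX,PY],1)*1000; z=P[...,2]*1000
    m=(abs(z-60)<2.5)&(abs(q[...,1])>14)&(abs(q[...,1])<42)&(q[...,0]>-100)&(q[...,0]<100)&(w['color'].sum(-1)>120)
    Q=q[m]; print('plate pts',len(Q), 'outer face x',np.percentile(Q[:,0],[2,50,98]).round(1) if len(Q) else None,'(start -53..-45)'); return w,P,q,z
E
python3 - <<'E'
from h import *
w,*_=bedpos(); save(w,'w5')
E
```

```text
plate pts 5 outer face x [-88.4 -88.2 -86.5] (start -53..-45)
```

View pics/w5.png

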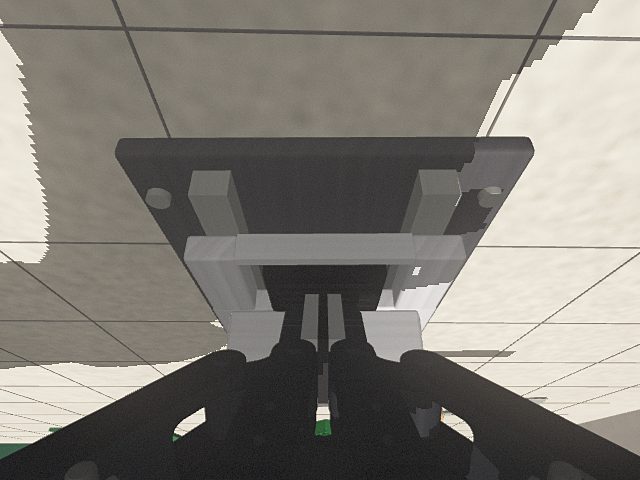

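The uncovered rails at (210,200) and (440,190), with the bed's rear edge at (325,240), show that the bed moves. I'll measure it from that edge.

```bash
cat >> h.py <<'E'
def rear():
    T,s=tool(); w=bot.grab_frame('wrist'); P=pts(w,T)
    q=(P-W(0,0,0))@np.stack([PX,PY],1)*1000; z=P[...,2]*1000
    m=(abs(z-30)<2.5)&(abs(q[...,1])<45); 
    print('rear edge x',np.percentile(q[m][:,0],[.5,2,5]).round(1),m.sum()); return T,s,w,q,z
E
python3 - <<'E'
from h import *
d=np.load('w2.npz'); P=d['P']; q=(P-W(0,0,0))@np.stack([PX,PY],1)*1000; z=P[...,2]*1000
m=(abs(z-30)<2.5)&(abs(q[...,1])<45); print(np.percentile(q[m][:,0],[.5,2,5]).round(1),m.sum())
rear(); err(W(-40,0,50.5),LR)
E
```

```text
[-96.6 -95.4 -93.1] 11245
rear edge x [-82.7 -82.4 -82. ] 10776
pos err mm (tool axes) [-0.4 16.8 15.1] rot [-0.21 -0.1  -0.2 ] [-1.6 -2.   4.9] 12.85 0.00034422591038064753
```

arm_command:
  targets:
    - [0,3.4,4.3,0,0,0]
    - [0,4.4,4.1,0,0,0]
    - [0,4.4,4.1,0,0,0]
    - [0,4.4,4.1,0,0,0]
    - [0,4.4,4.1,0,0,0]
    - [0,0,0,0,0,0]

```text
clock: 13.45
position: [0.53, 0.0897, 0.0503]
tool_rot: [2.393, -0.004, 0.023]
force: [-1.5, -2.2, 5.3]
grip_width: 0.0002
```

```bash
python3 - <<'E'
from h import *
rear(); err(W(0,0,50),LR)
E
```

```text
rear edge x [-52.2 -51.9 -51.5] 10480
pos err mm (tool axes) [-0.3 23.3 22. ] rot [-0.12 -0.11 -0.25] [-1.6 -1.7  5.4] 13.5 0.00018221130427076426
```

arm_command:
  targets:
    - [0,4.2,4.4,0,0,0]
    - [0,4.4,4.2,0,0,0]
    - [0,4.4,4.1,0,0,0]
    - [0,4.4,4.1,0,0,0]
    - [0,4.4,4.1,0,0,0]
    - [0,4.4,4.1,0,0,0]
    - [0,4.4,4.1,0,0,0]
    - [0,0,0,0,0,0]

```text
clock: 14.3
position: [0.5312, 0.0463, 0.0502]
tool_rot: [2.393, -0.005, 0.023]
force: [-1.4, -2.3, 5.0]
grip_width: -0.0001
```

```bash
python3 - <<'E'
from h import *
rear(); err(W(58,0,50),LR)
E
```

```text
rear edge x [-9.  -8.7 -8.4] 10496
pos err mm (tool axes) [-0.4 34.  31.9] rot [-0.1  -0.13 -0.3 ] [-0.6 -2.   5.6] 14.35 0.0001259812067076015
```

arm_command:
  targets:
    - [0,4.4,4.3,0,0,0]
    - [0,4.4,4.2,0,0,0]
    - [0,4.4,4.1,0,0,0]
    - [0,4.4,4.1,0,0,0]
    - [0,4.4,4.1,0,0,0]
    - [0,4.4,4.1,0,0,0]
    - [0,0,0,0,0,0]

```text
clock: 15.05
position: [0.5322, 0.0089, 0.0503]
tool_rot: [2.393, -0.006, 0.023]
force: [-0.9, -1.6, 5.2]
grip_width: -0.0
```

```bash
python3 - <<'E'
from h import *
rear(); err(W(58,0,50),LR)
E
```

```text
rear edge x [28.  28.4 28.7] 10421
pos err mm (tool axes) [-0.5  6.5  6.5] rot [-0.08 -0.14 -0.34] [-1.2 -1.9  5.6] 15.1 0.00012933034753012147
```

arm_command:
  targets:
    - [0,2.2,2.2,0,0,0]
    - [0,2.2,2.1,0,0,0]
    - [0,1.8,1.7,0,0,0]
    - [0,1.5,1.4,0,0,0]

```text
clock: 15.5
position: [0.5326, -0.0017, 0.0503]
tool_rot: [2.393, -0.007, 0.023]
force: [0.1, 3.9, 5.8]
grip_width: 0.0
```

```bash
python3 - <<'E'
from h import *
rear(); err(W(60,0,50),LR)
E
```

```text
rear edge x [37.  37.4 37.7] 10836
pos err mm (tool axes) [-0.7 -0.1  0.4] rot [-0.09 -0.17 -0.38] [-0.5  3.3  5.1] 15.55 -0.00016946112671458466
```

arm_command:
  targets:
    - [0,1.5,1.4,0,0,0]
    - [0,1.5,1.4,0,0,0]

```text
clock: 15.75
position: [0.5332, -0.0052, 0.0502]
tool_rot: [2.394, -0.008, 0.023]
force: [-1.0, 4.4, 6.0]
grip_width: 0.0003
```

```bash
python3 - <<'E'
from h import *
rear(); err(W(60,0,50),LR)
E
```

```text
rear edge x [37.  37.4 37.7] 11653
pos err mm (tool axes) [-1.3 -2.6 -2.1] rot [-0.18 -0.24 -0.38] [-1.1  4.1  4.9] 15.8 2.187730885926931e-05
```

arm_command:
  targets:
    - [0,1.5,1.4,0,0,0]
    - [0,1.5,1.4,0,0,0]
    - [0,1.5,1.4,0,0,0]

```text
clock: 16.1
position: [0.5335, -0.0057, 0.0499]
tool_rot: [2.402, -0.009, 0.027]
force: [-9.8, 17.2, 17.6]
grip_width: -0.0001
```

```bash
python3 - <<'E'
from h import *
rear(); err(W(60,0,50),LR)
E
```

```text
rear edge x [37.1 37.4 37.8] 12813
pos err mm (tool axes) [-1.4 -2.6 -2.5] rot [-0.63 -0.45 -0.26] [-8.  16.1 15.9] 16.15 -0.00025194611734210984
```

arm_command:
  targets:
    - [0,2,-2.2,0,0,0]
    - [0,2.7,-3,0,0,0]
    - [0,2.7,-3,0,0,0]
    - [0,2.7,-3,0,0,0]
    - [0,2.7,-3,0,0,0]

```text
clock: 16.65
position: [0.5333, -0.0055, 0.0697]
tool_rot: [2.403, -0.009, 0.028]
force: [-0.2, 0.8, 0.4]
grip_width: 0.0002
```

```bash
python3 - <<'E'
from h import *
rear(); err(W(60,0,50),LR)
E
```

```text
rear edge x [36.9 37.3 37.6] 8813
pos err mm (tool axes) [ -1.7 -16.1  12.7] rot [-0.67 -0.47 -0.26] [ 0.9 -0.5  2.1] 16.7 8.098501107290838e-05
```

Clear of the button. I'll retreat along -tool z, then check the bed position and the button.

arm_command:
  targets:
    - [0,0,-20,0,0,0]
    - [0,0,-35,0,0,0]
    - [0,0,-40,0,0,0]
    - [0,0,-40,0,0,0]
    - [0,0,0,0,0,0]

```text
clock: 17.2
position: [0.5293, 0.0872, 0.1737]
tool_rot: [2.402, -0.007, 0.025]
force: [-0.3, 0.4, -1.0]
grip_width: -0.0003
```

```bash
python3 - <<'E'
from h import *
T,s,w,q,z=rear(); save(w,'w6'); c=w['color'].sum(-1)
m=(abs(z-60)<3)&(abs(q[...,1])<45)&(q[...,0]<110)&(q[...,0]>0); print('plate',np.percentile(q[m][:,0],[1,5,50,95]).round(1),m.sum())
m=(z>33)&(z<45)&(abs(q[...,1])<20)&(q[...,0]<78)&(q[...,0]>40); 
print('button z',np.median(z[m]),cv2.minAreaRect(q[m].astype(np.float32)),m.sum())
m=(z>4)&(z<12)&(abs(q[...,1])<80)&(q[...,0]>-130)&(q[...,0]<0); print('base rear',np.percentile(q[m][:,0],[.5,2]).round(1),'expect -108.9')
print(s['position'])
E
```

```text
rear edge x [37.  37.3 37.6] 3038
plate [80.7 81.3 83.  88.1] 931
button z 40.27880725822709 ((61.22015380859375, -0.037357330322265625), (33.459774017333984, 39.91276931762695), 0.16660064458847046) 1978
base rear [-56.1 -55.4] expect -108.9
[0.52926531 0.08720545 0.17373926]
```

View pics/w6.png

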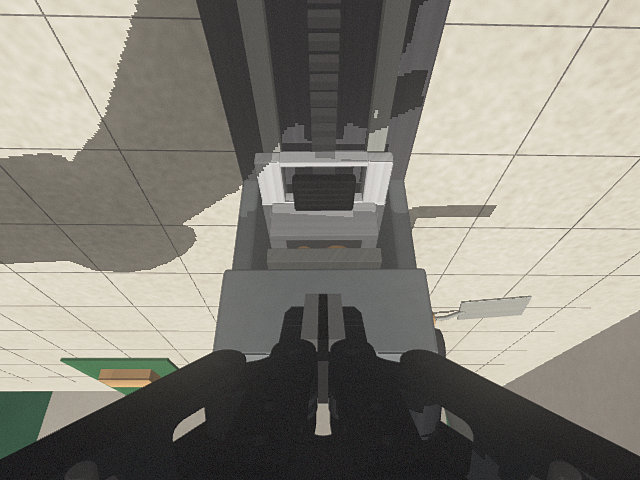

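```bash
python3 - <<'E'
from h import *
T,s,w,q,z=rear()
m=(abs(z-159)<5)&(abs(q[...,1])<50)&(q[...,0]>30)&(q[...,0]<150); print('hood top front x',np.percentile(q[m][:,0],[.5,2,10]).round(1),m.sum())
for uu in (300,325,350):
    print([(r,q[r,uu,0].round(1),z[r,uu].round(1)) for r in range(168,280,4)])
E
```

```text
rear edge x [36.9 37.3 37.6] 3104
hood top front x [62.6 62.9 63.6] 107
[(168, np.float64(69.8), np.float64(7.8)), (172, np.float64(74.1), np.float64(8.0)), (176, np.float64(46.1), np.float64(36.4)), (180, np.float64(47.3), np.float64(38.9)), (184, np.float64(50.1), np.float64(40.1)), (188, np.float64(53.7), np.float64(40.6)), (192, np.float64(58.9), np.float64(39.9)), (196, np.float64(62.6), np.float64(40.6)), (200, np.float64(67.4), np.float64(40.4)), (204, np.float64(70.8), np.float64(41.4)), (208, np.float64(77.0), np.float64(40.4)), (212, np.float64(82.1), np.float64(40.3)), (216, np.float64(81.4), np.float64(44.5)), (220, np.float64(81.8), np.float64(47.8)), (224, np.float64(82.2), np.float64(51.1)), (228, np.float64(82.3), np.float64(54.6)), (232, np.float64(82.1), np.float64(58.2)), (236, np.float64(84.1), np.float64(60.4)), (240, np.float64(99.5), np.float64(54.1)), (244, np.float64(106.0), np.float64(53.8)), (248, np.float64(89.2), np.float64(67.5)), (252, np.float64(89.2), np.float64(70.8)), (256, np.float64(90.4), np.float64(73.5)), (260, np.float64(90.5), np.float64(76.8
[... 1894 characters left out ...]
(41.5)), (216, np.float64(81.8), np.float64(44.4)), (220, np.float64(82.1), np.float64(47.9)), (224, np.float64(82.4), np.float64(51.2)), (228, np.float64(81.3), np.float64(55.5)), (232, np.float64(81.6), np.float64(58.7)), (236, np.float64(84.7), np.float64(60.2)), (240, np.float64(99.2), np.float64(54.6)), (244, np.float64(105.1), np.float64(54.6)), (248, np.float64(89.8), np.float64(67.3)), (252, np.float64(89.9), np.float64(70.7)), (256, np.float64(91.1), np.float64(73.3)), (260, np.float64(90.9), np.float64(76.7)), (264, np.float64(94.3), np.float64(78.2)), (268, np.float64(101.6), np.float64(77.6)), (272, np.float64(60.9), np.float64(102.0)), (276, np.float64(61.7), np.float64(104.4))]
```

Hood edge at 61.7 and plate face at 81.8 are 20 mm apart, and the button top is at 40.3 mm, so the bed is home and locked. Next is the lever.

```bash
python3 - <<'E'
from h import *
for k,c in (('pa','ca'),('pb','cb')):
    d=np.load('f0.npz');P=d[k]; q=(P-W(0,0,0))@np.stack([PX,PY],1)*1000; z=P[...,2]*1000
    m=(z>200)&(z<320)&(q[...,1]>95)&(q[...,1]<165)&(abs(q[...,0]-50)<60)&(d[c].max(-1)<70)
    print(k,m.sum(),np.median(q[m],0),np.median(z[m]),np.percentile(q[m][:,1],[1,99]),z[m].max())
plan(W(20,60,340),Rm(rad(91.45)),n=12)
E
```

```text
pa 170 [ 50.95794515 131.10251762] 262.77864187963706 [ 95.80055022 156.50696753] 266.984204721243
pb 211 [ 45.13084217 123.83431686] 263.55399096111427 [ 95.7943353  153.12792527] 268.79194936438506
clock 17.3 force [ 1.2 -0.4 -0.4] w -0.0002 n 12
[5.2, 12.3, -7.8, 2.79, 2.77, -7.14],
[4.0, 12.5, -8.2, 2.79, 2.77, -7.14],
[2.9, 12.5, -8.6, 2.79, 2.77, -7.14],
[1.7, 12.3, -9.1, 2.79, 2.77, -7.14],
[0.7, 12.0, -9.6, 2.79, 2.77, -7.14],
[-0.3, 11.6, -10.2, 2.79, 2.77, -7.14],
[-1.2, 11.0, -10.8, 2.79, 2.77, -7.14],
[-2.0, 10.2, -11.4, 2.79, 2.77, -7.14],
[-2.7, 9.4, -12.0, 2.79, 2.77, -7.14],
[-3.2, 8.4, -12.5, 2.79, 2.77, -7.14],
[-3.5, 7.4, -13.1, 2.79, 2.77, -7.14],
[-3.8, 6.3, -13.6, 2.79, 2.77, -7.14],
```

arm_command:
  targets:
    - [0,20,-22,5.4,0,0]
    - [0,18,-24,5.4,0,0]
    - [0,15,-26,5.4,0,0]
    - [0,12,-27,5.4,0,0]
    - [0,10,-28,5.4,0,0]
    - [0,7,-20,5.4,0,0]
    - [0,4,-10,5.4,0,0]
    - [0,1,-5,5,0,0]
  grip: 70

```text
clock: 18.1
position: [0.5269, 0.0739, 0.3537]
tool_rot: [-3.123, 0.006, 0.017]
force: [-0.9, 0.8, -0.1]
grip_width: 0.0594
```

```bash
python3 - <<'E'
from h import *
plan(W(48,122,345),Rm(rad(91.45)),n=12)
E
```

```text
clock 18.1 force [-0.9  0.8 -0.1] w 0.0594 n 12
[10.5, 5.3, 0.6, -0.09, -0.05, -7.54],
[9.7, 6.6, 0.6, -0.09, -0.05, -7.54],
[8.7, 7.8, 0.6, -0.09, -0.05, -7.54],
[7.6, 8.9, 0.6, -0.09, -0.05, -7.54],
[6.4, 9.8, 0.6, -0.09, -0.05, -7.54],
[5.1, 10.6, 0.6, -0.09, -0.05, -7.54],
[3.6, 11.1, 0.6, -0.09, -0.05, -7.54],
[2.1, 11.5, 0.6, -0.09, -0.05, -7.54],
[0.6, 11.7, 0.6, -0.09, -0.05, -7.54],
[-0.9, 11.7, 0.7, -0.09, -0.05, -7.54],
[-2.5, 11.5, 0.7, -0.09, -0.05, -7.54],
[-3.9, 11.0, 0.7, -0.09, -0.05, -7.54],
```

arm_command:
  targets:
    - [10,5,0,0,0,-7.5]
    - [10,7,0,0,0,-7.5]
    - [9,8,0,0,0,-7.5]
    - [8,9,0,0,0,-7.5]
    - [6,10,0,0,0,-7.5]
    - [5,11,0,0,0,-7.5]
    - [4,11,0,0,0,-7.5]
    - [2,11,0,0,0,-7.5]

```text
clock: 18.9
position: [0.612, 0.0154, 0.3422]
tool_rot: [-3.119, -0.004, 1.079]
force: [-1.2, -0.3, 0.3]
grip_width: 0.0597
```

```bash
python3 - <<'E'
from h import *
plan(W(48,122,345),Rm(rad(91.45)),n=5)
E
```

```text
clock 18.9 force [-1.2 -0.3  0.3] w 0.0597 n 5
[3.5, 7.6, -0.7, -0.25, -0.11, -5.92],
[2.7, 7.9, -0.7, -0.25, -0.11, -5.92],
[1.9, 8.1, -0.7, -0.25, -0.11, -5.92],
[1.0, 8.3, -0.6, -0.25, -0.11, -5.92],
[0.2, 8.3, -0.6, -0.25, -0.11, -5.92],
```

arm_command:
  targets:
    - [3,7,0,-0.2,-0.1,-5.9]
    - [3,8,0,-0.2,-0.1,-5.9]
    - [2,8,0,-0.2,-0.1,-5.9]
    - [1,8,0,-0.2,-0.1,-5.9]
    - [0,8,0,0,-0.1,-5.9]
    - [0,0,0,0,0,0]

```text
clock: 19.5
position: [0.6525, 0.0021, 0.3301]
tool_rot: [-3.121, 0.003, 1.605]
force: [-0.7, -0.8, 0.2]
grip_width: 0.0597
```

```bash
python3 - <<'E'
from h import *
T,s,w,q,z=rear(); save(w,'w7')
m=(z>235)&(z<285)&(q[...,1]>85)&(q[...,1]<165)&(q[...,0]>10)&(q[...,0]<90)&(w['color'].max(-1)<90)
n,l,st,ce=cv2.connectedComponentsWithStats(m.astype(np.uint8)); i=1+np.argmax(st[1:,4]); m=l==i
print(st[i],cv2.minAreaRect(q[m].astype(np.float32)),np.percentile(z[m],[2,50,98]))
err(W(48,122,257),Rm(rad(91.45)))
E
```

```text
rear edge x [38.1 38.3 38.6] 1092
[ 325  205   36  131 4248] ((50.075347900390625, 119.27052307128906), (17.812814712524414, 68.5540542602539), 0.2823808491230011) [257.4038937  263.48323341 265.5409501 ]
pos err mm (tool axes) [11.   3.4 73.1] rot [-1.2   0.16  0.31] [-0.7 -0.4 -0.8] 19.55 0.05969837171925871
```

View pics/w7.png

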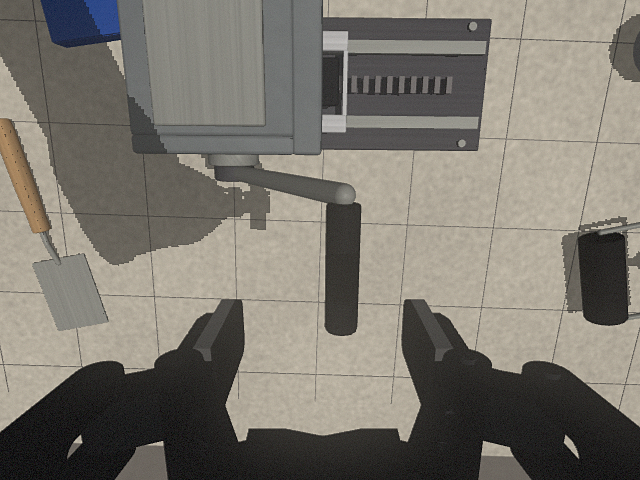

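Wrist view: the grip runs from (343,205) to (343,333), centred between the jaws, and its arm joins at (343,193). Descending onto it.

arm_command:
  targets:
    - [3,1,15,-0.6,0,0.2]
    - [3,1,15,-0.6,0,0.1]
    - [3,1,15,0,0,0]
    - [0,0,15,0,0,0]
    - [0,0,0,0,0,0]

```text
clock: 20.05
position: [0.6515, 0.0077, 0.2652]
tool_rot: [-3.138, 0.005, 1.574]
force: [-0.2, -0.8, -0.5]
grip_width: 0.0595
```

```bash
python3 - <<'E'
from h import *
err(W(50,122,257),Rm(rad(91.45)))
E
```

```text
pos err mm (tool axes) [3.2 2.2 8.1] rot [-0.18  0.28 -1.29] [-0.2 -0.8 -0.5] 20.05 0.05952182793816128
```

arm_command:
  targets:
    - [1.5,1,4,0,0.2,-0.7]
    - [1.5,1,4,0,0,-0.6]
    - [0,0,0,0,0,0]
    - [0,0,0,0,0,0]

```text
clock: 20.45
position: [0.6535, 0.0103, 0.2579]
tool_rot: [-3.139, 0.002, 1.593]
force: [0.8, -0.5, 0.2]
grip_width: 0.0599
```

arm_command:
  targets:
    - [0,0,0,0,0,0]
    - [0,0,0,0,0,0]
    - [0,0,0,0,0,0]
    - [0,0,0,0,0,0]
    - [0,0,0,0,0,0]
  grip: 0
  grip_force: 20

```text
clock: 20.95
position: [0.6538, 0.0109, 0.2591]
tool_rot: [-3.141, 0.001, 1.593]
force: [0.2, -0.4, -1.4]
grip_width: 0.0172
```

```bash
cat >> h.py <<'E'
def lev(el): # press-rel grip position at elevation deg
    e=rad(el); return 131.1-150*np.cos(e), 130+150*np.sin(e)
E
python3 - <<'E'
from h import *
err(W(50,122,257),Rm(rad(91.45)))
T,s=tool(); q=(s['position']-W(0,0,0)); g=np.array([q@PX*1000,q@PY*1000,s['position'][2]*1000]); print(g)
e0=np.degrees(np.arctan2(g[2]-130,131.1-g[0])); print('elev',e0,np.hypot(g[2]-130,131.1-g[0]))
p=np.array([g[0],g[2]]); 
for e in np.linspace(e0,5.6,14)[1:]:
    n=np.array(lev(e)); d=n-p; p=n; print(round(e,1),'x',round(-d[0],1),'z',round(-d[1],1))
E
```

```text
pos err mm (tool axes) [-0.  -0.1  2.1] rot [-0.04  0.04 -0.18] [ 0.2 -0.4 -1.4] 20.95 0.01723950942605498
[ 49.99497225 122.15030593 259.08745035]
elev 57.859050032034204 152.45194444128197
53.8 x 7.4 z 8.0
49.8 x 8.3 z 6.5
45.8 x 7.8 z 7.1
41.8 x 7.3 z 7.6
37.8 x 6.7 z 8.1
33.7 x 6.1 z 8.5
29.7 x 5.5 z 8.9
25.7 x 4.9 z 9.3
21.7 x 4.2 z 9.6
17.7 x 3.5 z 9.9
13.6 x 2.8 z 10.1
9.6 x 2.1 z 10.3
5.6 x 1.4 z 10.4
```

arm_command:
  targets:
    - [8,0,5.5,0,0,0]
    - [8.3,0,6.5,0,0,0]
    - [7.8,0,7.1,0,0,0]
    - [7.3,0,7.6,0,0,0]

```text
clock: 21.35
position: [0.6532, 0.0413, 0.232]
tool_rot: [3.142, 0.004, 1.59]
force: [-0.8, -4.2, 1.9]
grip_width: 0.0175
```

```bash
cat >> h.py <<'E'
def levnow(n,zo=2):
    T,s=tool(); q=(s['position']-W(0,0,0)); g=np.array([q@PX*1000,q@PY*1000,s['position'][2]*1000-zo]); 
    e0=np.degrees(np.arctan2(g[2]-130,131.1-g[0])); print(g,'elev',e0,np.hypot(g[2]-130,131.1-g[0]),s['force'].round(1),s['grip_width'],s['clock'],s['tool_rot'])
    p=np.array([g[0],g[2]])
    for e in np.linspace(e0,5.6,n+1)[1:]:
        k=np.array(lev(e)); d=k-p; p=k; print(round(e,1),'x',round(-d[0],1),'z',round(-d[1],1))
E
python3 -c "
from h import *
levnow(9)"
```

```text
[ 19.64535914 122.32641189 229.9917928 ] elev 41.896941981823076 149.7347508029522 [-0.8 -4.2  1.9] 0.017473941436892043 21.35 [3.14151228 0.00393548 1.59002465]
37.9 x 7.0 z 7.9
33.8 x 6.2 z 8.6
29.8 x 5.6 z 9.0
25.8 x 4.9 z 9.3
21.7 x 4.3 z 9.7
17.7 x 3.6 z 9.9
13.7 x 2.9 z 10.2
9.6 x 2.1 z 10.3
5.6 x 1.4 z 10.5
```

The lever is following, at a radius of 149.7 mm and about 5 N.

arm_command:
  targets:
    - [7,0,8,0,0,0]
    - [6.2,0,8.6,0,0,0]
    - [5.6,0,9,0,0,0]
    - [4.9,0,9.3,0,0,0]
    - [4.3,0,9.7,0,0,0]

```text
clock: 21.85
position: [0.6526, 0.0717, 0.183]
tool_rot: [-3.142, 0.005, 1.591]
force: [-0.4, -6.4, 1.8]
grip_width: 0.0169
```

```bash
python3 -c "
from h import *
levnow(5)"
```

```text
[-10.75474829 122.51741968 180.97123906] elev 19.76437454422838 150.7343253038763 [-0.4 -6.4  1.8] 0.016947335100511947 21.85 [-3.14158853  0.0046027   1.59053759]
16.9 x 1.6 z 7.3
14.1 x 2.0 z 7.1
11.3 x 1.6 z 7.2
8.4 x 1.3 z 7.3
5.6 x 0.9 z 7.4
```

arm_command:
  targets:
    - [1.6,0,7.3,0,0,0]
    - [2,0,7.1,0,0,0]
    - [1.6,0,7.2,0,0,0]
    - [1.2,0,6,0,0,0]

```text
clock: 22.25
position: [0.6525, 0.0789, 0.1522]
tool_rot: [-3.141, 0.004, 1.591]
force: [-0.5, -3.4, 4.4]
grip_width: 0.0172
```

```bash
python3 -c "
from h import *
levnow(3)"
```

```text
[-17.98808997 122.54875599 150.23637386] elev 7.729765377819211 150.4552072799534 [-0.5 -3.4  4.4] 0.017202406001019525 22.25 [-3.1412485   0.00417873  1.59067396]
7.0 x -0.2 z 1.9
6.3 x 0.2 z 1.8
5.6 x 0.2 z 1.8
```

arm_command:
  targets:
    - [0,0,2,0,0,0]
    - [0,0,2,0,0,0]
    - [0.2,0,2,0,0,0]
    - [0,0,2,0,0,0]

```text
clock: 22.65
position: [0.6529, 0.0794, 0.1463]
tool_rot: [3.14, 0.004, 1.59]
force: [-14.7, -5.9, 37.0]
grip_width: 0.0167
```

```bash
python3 -c "
from h import *
levnow(1)"
```

```text
[-18.51583954 122.96420348 144.34148721] elev 5.475381421843347 150.30162240555077 [-14.7  -5.9  37. ] 0.016742811701527235 22.65 [3.1404257  0.00403512 1.59002276]
5.6 x -0.3 z -0.3
```

arm_command:
  targets:
    - [0,0,0,0,0,0]
    - [0,0,0,0,0,0]
    - [0,0,0,0,0,0]
    - [0,0,0,0,0,0]
    - [0,0,0,0,0,0]
  grip: 70

```text
clock: 23.15
position: [0.6527, 0.0805, 0.1467]
tool_rot: [3.14, 0.002, 1.59]
force: [-0.2, 0.3, -0.1]
grip_width: 0.0599
```

arm_command:
  targets:
    - [0,0,-10,0,0,0]
    - [0,0,-25,0,0,0]
    - [0,0,-40,0,0,0]
    - [0,0,-45,0,0,0]
    - [0,0,-45,0,0,0]
    - [0,0,-40,0,0,0]
    - [0,0,0,0,0,0]

```text
clock: 23.85
position: [0.6511, 0.0816, 0.3628]
tool_rot: [-3.142, 0.0, 1.592]
force: [0.1, 0.3, -0.4]
grip_width: 0.0599
```

```bash
python3 - <<'E'
from h import *
T,s,w,q,z=rear(); save(w,'w8'); print(s['clock'],s['force'].round(1),s['position'],s['grip_width'])
m=(z>120)&(z<175)&(q[...,1]>88)&(q[...,1]<165)&(q[...,0]>-60)&(q[...,0]<40)&(w['color'].max(-1)<90)
n,l,st,ce=cv2.connectedComponentsWithStats(m.astype(np.uint8)); i=1+np.argmax(st[1:,4]); m=l==i
r=cv2.minAreaRect(q[m].astype(np.float32)); t=np.percentile(z[m],[2,50,98]); print(r,t,'elev',np.degrees(np.arcsin((t[2]-9-130)/150)))
a=bot.grab_frame('scene'); b=bot.grab_frame('side'); d=np.load('f0.npz')
for n,f_,k,c in (('a',a,'pa','ca'),('b',b,'pb','cb')):
    df=np.abs(f_['color'].astype(int)-d[c]).sum(-1)>90; dz=np.abs(pts(f_)[...,2]-d[k][...,2])>.012
    mm=cv2.morphologyEx((df&dz).astype(np.uint8),cv2.MORPH_OPEN,np.ones((3,3)))
    N,l,st,ce=cv2.connectedComponentsWithStats(mm); print(n,st[1:].tolist())
cv2.imwrite('pics/fin.png',np.hstack([cv2.resize(a['color'][120:400,80:560,::-1],(480,280)),cv2.resize(b['color'][100:380,60:380,::-1],(320,280))]))
E
```

```text
rear edge x [-285.9 -272.8 -260.5] 1535
23.85 [ 0.1  0.3 -0.4] [0.65113252 0.08163958 0.36277381] 0.059850122184488326
((-17.127124786376953, 120.77655792236328), (17.62734031677246, 65.49694061279297), 0.051903992891311646) [146.09677205 152.44415302 154.59540802] elev 5.967791784353066
a [[226, 0, 42, 35, 925], [332, 0, 116, 82, 4014], [290, 19, 25, 12, 211], [299, 38, 16, 11, 92], [259, 41, 9, 8, 44], [264, 52, 3, 3, 9], [263, 56, 3, 5, 15], [372, 81, 3, 3, 9], [269, 85, 3, 5, 15], [426, 89, 3, 3, 9], [410, 91, 7, 7, 44], [354, 94, 71, 102, 3729], [325, 100, 5, 5, 22], [104, 123, 7, 12, 60], [59, 127, 15, 16, 125], [333, 214, 26, 27, 299], [380, 237, 3, 3, 9], [343, 238, 43, 29, 455], [339, 242, 18, 5, 65], [366, 243, 3, 3, 9], [340, 247, 26, 8, 106], [328, 252, 6, 4, 21], [182, 256, 31, 27, 594], [384, 256, 8, 4, 24], [331, 266, 5, 4, 18]]
b [[154, 0, 118, 224, 11672], [271, 0, 150, 64, 4812], [459, 0, 181, 69, 4447], [529, 0, 20, 24, 375], [450, 31, 55, 22, 721], [544, 87, 3, 3, 9], [545, 91, 67, 135, 3143], [629, 155, 11, 46, 291], [260, 214, 45, 32, 404], [408, 227, 37, 29, 608], [577, 231, 15, 18, 183], [309, 248, 3, 3, 9], [308, 256, 3, 3, 9], [567, 266, 42, 91, 1047], [242, 269, 28, 23, 253], [615, 268, 25, 115, 794], [308, 297, 12, 12, 58], [316, 303, 29, 20, 330], [275, 315, 27, 24, 151], [284, 320, 42, 37, 673], [326, 325, 6, 4, 21], [259, 340, 17, 16, 91], [271, 347, 22, 21, 281], [538, 363, 41, 59, 920], [284, 374, 4, 3, 12], [551, 411, 29, 27, 332], [628, 414, 12, 6, 63], [568, 451, 23, 28, 305], [607, 452, 33, 28, 562]]
```

View pics/fin.png

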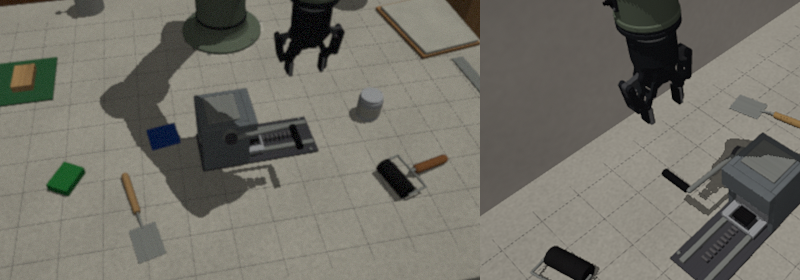

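The final view shows the lever down, the bed in the head, and the tin, brayer, knife and look-alikes in place.

```bash
python3 -c "
from h import *
print(bot.job_done())"
```

```text
the job is handed in; nothing more can be done
None
```

I finished the job and handed it in at about 24 s of the 72 s allowed. The block is in the recess, the bed is locked home and the lever is fully down.

- **Block:** it was centred in the recess to within about 0.1 mm, level and lino face up. Setting it down pressed it onto the bed with a brief 66 N, and I eased off before opening the fingers.
- **Bed:** I held the button down with the gripper leaned back about 43° and slid the bed to its stop. After release the button top read 40.3 mm, so it had sprung up. The push plate sat 20 mm under the hood, as it should at home.
- **Bed travel:** my estimates were 133 to 134 mm rather than 135, which is within the 2 mm calibration.
- **Lever:** I gripped it lightly and swung it to the hard stop, where the force rose to 37 N on the fingers. It stood at 5.5° by the tool pose there, and the camera read 6.0° after I let go, against 5.6° nominal. That difference is within measurement error.
- **Other things:** the tin, brayer, ink knife and look-alikes appear unmoved in the final pictures, and the robot is clear of everything.
- **Not checked:** I did not measure the bed position again after pulling the lever; I only looked at it in the last picture.

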